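Uncover a shiitake cap and hold the magnifier over it

ROBOT

A 6-joint arm with a two-finger parallel gripper is mounted at the origin on the work surface. World frame = base frame: x ahead of the robot, y to its left, z up, the work surface at z = 0. Lengths are in m, angles in degrees, forces in N, time in s.
With the tool pointing down it reaches from about 0.25 to 0.725 m from the base axis. Payload 9.7 kg.
Tool frame: the origin (TCP) lies midway between the tips of the shut fingers; the grasp point (between the pads) lies 19 mm behind it (bot.hold_point_z is the distance from the TCP to the grasp point, in m); z points along the fingers, y is the line along which they close (so a half turn about z gives the same grasp; the last joint's range is limited). The gripper opens to 85 mm and grips with 20 to 120 N. Pads are 22 mm wide; open, the fingers measure 114 mm over their backs; the gripper's body (76 mm by 85 mm) begins 54 mm behind the grasp point. The pads swing forward as they close: fully open they stand 13 mm farther back than shut.
Start: joints at [70.703, 4.979, 10.078, 95.1, 0, 90], TCP at [0.182, 0.519, 0.231] pointing down, gripper open.
Joint ranges: [-179.16, 179.16], [-48.56, 103.87], [-65.8, 70.77], [-126.05, 130.52], [-82.76, 87.17], [-180, 180]. Speed limits (degrees/s): [127.2, 127.2, 147.25, 180, 180, 180].

INTERFACE

Orientations are given as [roll, pitch, yaw] about the fixed x, y, z axes, in that order (R = Rz(yaw) Ry(pitch) Rx(roll)).
In Python, from workcell import bot gives the robot as it stands.
- The arm moves only by the tool play_rows, never from a script. Its argument "steps" is a list that holds one entry, the list of rows, each a list of 4 numbers: the shift along the tool's x, y, z in m, then the turn about the tool's z in rad. In form: [[[tx, ty, tz, yaw], ...]]. A call has exactly 5 rows; each row shifts and turns the commanded pose from where the row before left it, along the tool's axes as they then stand; what a row does not reach is not made up. A row lasts 1/12 s, in which the tool goes at most 41.7 mm and 7.16 degrees, less where a joint would pass 70% of its speed; a pose out of reach is approached as far as the arm can. A call is refused whole if a number of a shift passes 0.0417 or a number of a turn 0.125, either way. A call with a gripper value outside its range is refused whole. "gripper" is the finger opening in m, from 0 to 0.0854, set as the call begins (left out, the last holds). The fingers move at their own pace and stop on an object; "squeeze" is the grip in N (left out, the last holds). Time passes only in rows, so rows that do not move let the fingers close, or fill a call up. It gives the time, the measured TCP pose, the force, the opening and the grip force at its end, in the units of the state.
- bot.get_obs(): the state, without advancing time (a new reading comes with each control period).
- bot.camera(name): name is "scene" or "top"; returns a dict with "img" (400x640x3 uint8, blue, green, red), "vfov" (degrees; the focal length in pixels is half the picture's height over the tangent of half this angle, whatever the lens; pixels are square), "cx", "cy" (the principal point, pixels), "D" ([k1, k2, p1, p2, k3] as OpenCV has them; the pictures are not rectified), "xyz" and "attitude" of the camera in the world. Camera axes: x right, y down, z forward; pixel columns grow to the right and rows downward; lengths in m; the calibration is good to about 2 mm. A picture is of the moment at which its call begins. There is no depth.
- bot.job_done(): hands the job in; it is judged then, once.
The state is a dict: "time": time; "q": joint angles; "qd": joint speeds; "joint_efforts": joint torques, N m; "ee_pos": TCP position; "tcp_rot": TCP orientation; "wrist_force": force on the tool from outside, world axes, zero at the start; "torque": the same for the moment, N m; "opening": finger opening in m; "grasp_force": force on a finger pad.
Only numpy, scipy, OpenCV 4.12 (cv2) and the standard library are available. Lean on these libraries where they do the work, as an engineer would, in place of code of your own. Each camera call takes 0.05 s, during which the arm holds its last target. There are 200 camera calls.

TASK

Lift the upturned cup off the mushroom cap on the white tile and set it gently, mouth down, over the free middle peg of the drying rack. Then pick up the hand magnifier, carry it over the growing log, and finish holding it level and still with the lens centred over that mushroom cap, its frame about 2 cm clear above the cap and touching nothing: do not put it down or let go. Leave the cap where it lies and do not knock the log, the spray bottle or the other cups.

Things in the scene. Friction and masses are not known exactly. Their poses are not given: they have to be found in the camera images.
- cup_center (a point): Light clear-blue plastic tumbler, 90 mm tall, standing mouth down: 68 mm across at the rim (below), narrowing to 56 mm across at the closed end (on top), wall 3 mm, about 50 g. It stands on the white tile and covers the mushroom cap with about 7 mm to spare all round. This point is on its axis half-way up, 45 mm above the rim; z is up.
- cup: The same cup; origin at the centre of its rim, on the tile at the start.
- cap_top (a point): Loose brown shiitake cap lying gills down near the middle of the white tile (within 20 mm), under the cup: a dome 47 mm across and 21 mm high, 25 g. This point is the middle of its top, 21 mm above the tile; z is up.
- cap: The same mushroom cap; origin at the centre of its underside, on the tile.
- tile: Fixed white ceramic tile, 150 x 150 x 8 mm; origin at the centre of its underside, on the bench. It may be to the left or the right of the log.
- rack: Fixed white drying rack on the other side of the log from the tile: drip tray 125 mm (x) by 290 mm (y), the floor on which cups stand 12 mm above the bench, a lip rising 8 mm above that floor round the edge. Three upright steel pegs in a row along its y axis, 100 mm apart, each 14 mm in diameter and 70 mm tall above the floor. Origin at the centre of its underside, under the middle peg.
- peg_foot (a point): Foot of the free middle peg of the rack, on the peg's axis at the floor of the tray (a cup's rim comes to rest at this height); the peg's tip is 70 mm above; axes as the rack's.
- book: Fixed record book with green covers, 160 mm (x) by 214 mm (y) by 18 mm thick, in front of the rack on the robot's side; origin at the centre of its underside. The magnifier lies on it.
- mag_grip (a point): Middle of the black handle of the loose hand magnifier lying on the book. The handle is a bar 110 mm long (along y), 20 mm wide (x) and 20 mm high (z), its underside on the book, so this point is 10 mm above the book. The lens lies towards -y of this frame. The whole weighs about 130 g and balances about 25 mm from this point towards the lens.
- mag_lens (a point): Centre of the magnifier's round lens: steel frame 68 mm across and 12 mm thick (6 mm above and below this point), clear glass inside. It is 95 mm from the middle of the handle, towards -y; z is the lens axis, up when level.
- magnifier: The same magnifier; origin 10 mm below the centre of the lens.
- log: Fixed fruiting mushroom log, brown with white patches, between tile and rack: 280 mm long (x), 100 mm across, on a pipe cradle 320 mm long (x) and 110 mm wide (y); the bark's top is 121 mm above the bench and the mushrooms on it reach 165 mm. Origin under its middle, on the bench.
- cup_l: An equal cup mouth down on the rack's +y peg; origin at the centre of its rim. Leave it.
- cup_r: An equal cup mouth down on the rack's -y peg; origin at the centre of its rim. Leave it.
- sprayer: Loose spray bottle with a green head, 64 mm across, 160 mm tall (the head reaches 60 mm out to one side), standing beyond the far end of the log; origin under its centre. Leave it.
Mind the look-alikes: they are no part of the job. Leave any red look-alike of the magnifier alone. Leave any red look-alike of the cup alone.

How it is judged (in metres and radians):
On the way, in this order (a step that is already met when the one before it is completed fails the run):
1. the cup stands mouth down over the free middle peg, let go (horizontal distance between cup_center and peg_foot below 0.022 m and z of cup_center in the frame of peg_foot between 0.04 and 0.051 m and angle between cup_center's own z axis and vertical below 0.08 rad and linear speed of cup below 0.02 m/s and contact force between the fingers and cup below 0.05 N), for 0.3 s.
2. the held magnifier passes over the line of the log, higher than its mushrooms (y of mag_lens in the frame of log between -0.06 and 0.06 m and z of mag_lens in the frame of log above 0.18 m and contact force between the fingers and magnifier above 0.5 N), for 0.05 s.
At the end, for the whole second after the job is handed in: Cup released, mouth down over the middle peg (within 22 mm, rim on the tray, tilt under 0.08 rad); magnifier held still, lens centred on the cap within 12 mm, tilt under 0.14 rad, frame 8 to 35 mm above the cap (aim 20), touching only the fingers; cap moved under 8 mm (all of step 1 and horizontal distance between mag_lens and cap_top below 0.012 m and z of mag_lens in the frame of cap_top between 0.014 and 0.041 m and angle between mag_lens's own z axis and vertical below 0.14 rad and linear speed of magnifier below 0.03 m/s and contact force between the fingers and magnifier above 0.5 N and contact force between magnifier and cap below 0.05 N and contact force between magnifier and tile below 0.05 N and contact force between magnifier and log below 0.05 N and contact force between magnifier and cup below 0.05 N and contact force between magnifier and rack below 0.05 N and contact force between magnifier and book below 0.05 N and distance of cap from where it was at the start of the episode below 0.008 m); the arm keeps its last pose, push and grip.
It fails at once if the mushroom cap is shifted by more than 10 mm (distance of cap from where it was at the start of the episode above 0.01 m).
It fails at once if the magnifier bumps the mushroom cap (contact force between magnifier and cap above 0.3 N).
It fails at once if the log is knocked (more than 2 N) (contact force between log and anything else above 2 N).
It fails at once if the cup is dropped onto the rack (faster than 0.45 m/s just above it) (horizontal distance between cup_center and peg_foot below 0.1 m and z of cup_center in the frame of peg_foot below 0.08 m and linear speed of cup above 0.45 m/s).
It fails at once if the spray bottle or another cup is moved by more than 15 mm (distance of any of cup_l, cup_r, sprayer from where it was at the start of the episode above 0.015 m).
It also fails if it takes over 69 s, if anything falls off the work surface, if the arm or the gripper's body presses on something with over 40 N, if the wrist force passes 120 N, or if a joint passes its speed limit or range.

## Working session

There is one attempt and no reset: what is moved stays moved. The work goes in short steps, Python scripts to look and compute and a tool call to move; the robot and the scene stay as the last step left them, time stands still between calls to the robot, and variables do not carry over. Pictures are saved under pics/ and viewed, at most 10 in all, crops included, and the job is handed in when it is done.

Besides the shell and the picture viewer there is one more tool, called after "Request:" as a command line: name --argument value ..., lists and objects as JSON in quotes. play_rows: Moves the arm, as the interface text tells. Its arguments: {"type":"object","properties":{"steps":{"type":"array","items":{"type":"array","items":{"type":"array","items":{"type":"number"}}}},"gripper":{"type":"number"},"squeeze":{"type":"number"}},"required":["steps"]}

```bash
mkdir -p pics; ls; cat > h.py <<'E'
from workcell import bot
import numpy as np, cv2
from scipy.spatial.transform import Rotation as R
def cam(n):
    c=bot.camera(n); f=200/np.tan(np.radians(c["vfov"])/2)
    c["K"]=np.array([[f,0,c["cx"]],[0,f,c["cy"]],[0,0,1]]); c["R"]=R.from_euler("xyz",c["attitude"],degrees=True).as_matrix()
    c["D"]=np.array(c["D"],float); c["o"]=np.array(c["xyz"]); return c
def ray(c,uv):
    p=cv2.undistortPoints(np.array(uv,float).reshape(-1,1,2),c["K"],c["D"]).reshape(-1,2)
    d=np.c_[p,np.ones(len(p))]@c["R"].T; return d/np.linalg.norm(d,axis=1)[:,None]
def onz(c,uv,z):
    d=ray(c,uv); return c["o"]+d*((z-c["o"][2])/d[:,2])[:,None]
def tri(c1,u1,c2,u2):
    a,b=ray(c1,u1)[0],ray(c2,u2)[0]; s,t=np.linalg.lstsq(np.c_[a,-b],c2["o"]-c1["o"],rcond=None)[0]
    p,q=c1["o"]+s*a,c2["o"]+t*b; return (p+q)/2,np.linalg.norm(p-q)
def proj(c,P):
    rv=cv2.Rodrigues(c["R"].T)[0]; return cv2.projectPoints(np.array(P,float).reshape(-1,1,3),rv,-c["R"].T@c["o"],c["K"],c["D"])[0].reshape(-1,2)
E
python3 - <<'E'
from h import *
for n in("scene","top"):
    c=cam(n); cv2.imwrite(f"pics/{n}0.png",c["img"]); print(n,c["vfov"],c["cx"],c["cy"],c["D"],c["xyz"],c["attitude"])
o=bot.get_obs(); print(o); print(bot.hold_point_z)
E
```

```text
pics
scene 46.412642321588486 321.6710077336052 203.17088126374367 [-0.07121994  0.          0.          0.          0.        ] [ 1.30459497 -0.47406233  0.69874599] [-124.08936854   -0.5620472    60.22707408]
top 52.61623039711983 318.473371923377 193.86596330506305 [-0.01599822  0.          0.          0.          0.        ] [ 0.3691498  -0.01395856  1.15336304] [-173.47066305   -0.40188229  -90.35187883]
{'time': 0.1, 'q': array([7.07044513e+01, 5.00818557e+00, 1.00379047e+01, 9.50973914e+01,
       1.32863508e-03, 9.00004221e+01]), 'qd': array([ 0.04238217, -0.06007668,  0.02030826,  0.00671549, -0.03168753,
       -0.00030271]), 'joint_efforts': array([ 1.47712954e-04, -5.21562696e+01,  4.65653157e+01,  1.59626640e-02,
        6.45284513e-05, -6.34527684e-07]), 'ee_pos': array([0.18167164, 0.51892201, 0.23064192]), 'tcp_rot': array([-1.79932328e+02, -1.32813566e-03,  1.60704028e+02]), 'wrist_force': array([ 0.72246178,  0.35754718, -0.12491456]), 'torque': array([-0.00707347, -0.03735165, -0.01929099]), 'grasp_force': 0.0, 'opening': 0.08566442861852863}
0.0187
```

View pics/scene0.png

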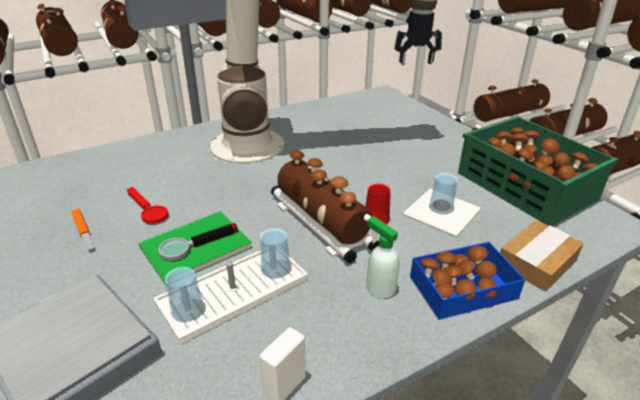

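View pics/top0.png

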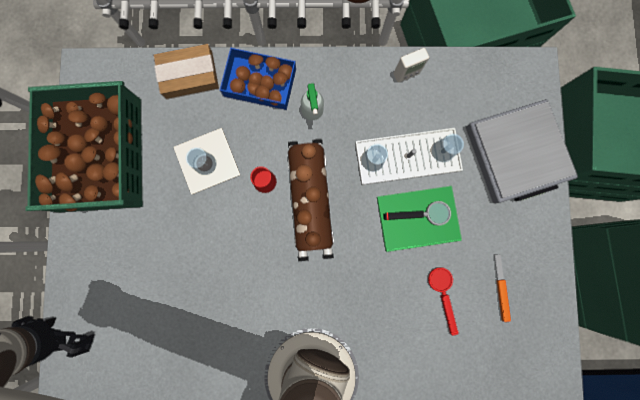

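Candidates. Cup: the blue one on the tile (top 201,161; scene 444,193) is my choice. The red cup (top 263,180) and the rack cups (top 375,156 and 451,147) are not the job. Magnifier: the black one on the green book (top 405,215; lens 438,213) is my choice, not the red one (top 441,280). One close mosaic to check.

```bash
python3 - <<'E'
import cv2,numpy as np
s=cv2.imread("pics/scene0.png");t=cv2.imread("pics/top0.png")
def cr(i,u,v):return cv2.resize(i[v:v+75,u:u+100],(400,300),interpolation=cv2.INTER_CUBIC)
cv2.imwrite("pics/mos.png",np.vstack([np.hstack([cr(s,395,160),cr(t,160,125)]),np.hstack([cr(s,150,215),cr(t,370,125)])]))
E
```

```text
(no output)
```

View pics/mos.png

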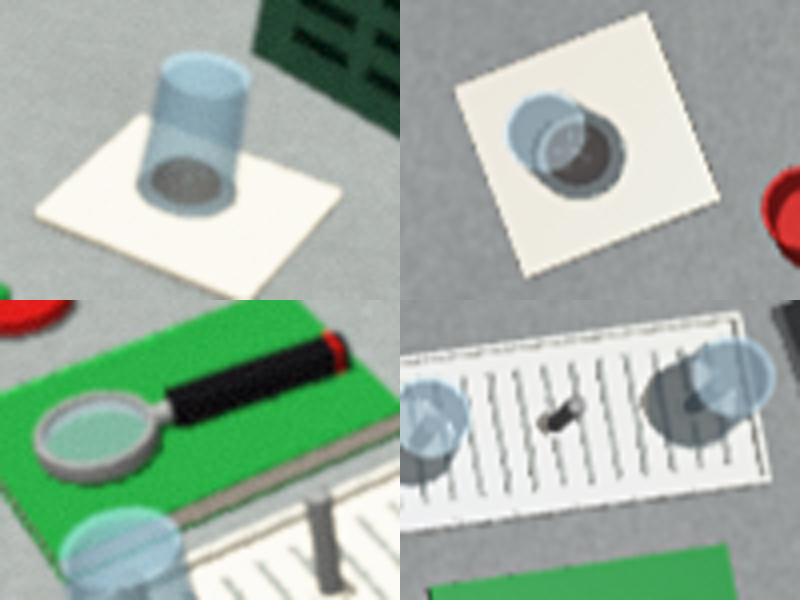

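The crops confirm the choice: a clear-blue cup over a brown cap on the tile, a free grey peg (top ~413,152 tip), and a black handle on the green book. Now I measure from both views.

```bash
cat > m.py <<'E'
from h import *
s,t=cam("scene"),cam("top")
def blackrect(c,u0,u1,v0,v1):
    m=np.zeros((400,640),np.uint8); m[v0:v1,u0:u1]=(c["img"][v0:v1,u0:u1].max(2)<60)*255
    k=max(cv2.findContours(m,0,2)[0],key=cv2.contourArea); return cv2.minAreaRect(k)
E
python3 - <<'E'
from m import *
np.set_printoptions(precision=4,suppress=True)
for n,a,b in [("cup end",(446.25,179.5),(196.5,158.25)),("cup rim",(441.8,206.5),(204.5,163)),("pegtip",(230,263.9),(413.75,151.5)),
 ("pegfoot",(232,287.5),(407.7,154)),("lens",(174.5,249.2),(438.3,213.5))]:
    print(n,*tri(s,a,t,b))
for c,b in((s,(185,240,215,255)),(t,(380,430,200,230))):
    r=blackrect(c,*b);print(r,np.array(cv2.boxPoints(r)));c["h"]=r[0]
print("handle",tri(s,s["h"],t,t["h"]), onz(t,t["h"],.038),onz(s,s["h"],.035))
print("rimz8",onz(s,(441.8,206.5),.008),onz(t,(204.5,163),.008))
m=cv2.inRange(t["img"],(200,200,200),(255,255,255));
for u0,u1,v0,v1,z in((165,250,120,200,.008),(345,470,120,190,.02)):
    q=np.zeros_like(m);q[v0:v1,u0:u1]=m[v0:v1,u0:u1];k=max(cv2.findContours(q,0,2)[0],key=cv2.contourArea)
    r=cv2.minAreaRect(k);p=onz(t,cv2.boxPoints(r),z);print(p[:,:2].mean(0),p[:,:2])
hs=cv2.cvtColor(t["img"],cv2.COLOR_BGR2HSV);q=cv2.inRange(hs,(45,120,60),(80,255,255));q[:, :370]=0;q[:,470:]=0;q[:180]=0;q[260:]=0
r=cv2.minAreaRect(cv2.findNonZero(q));p=onz(t,cv2.boxPoints(r),.018);print("book",p[:,:2].mean(0),p[:,:2])
print("log ends",onz(t,[(306,140),(314,260)],.0)[:,:2], onz(t,[(288,145),(331,250)],.06)[:,:2])
E
```

```text
cup end [0.589 0.304 0.092] 0.003466975374092726
cup rim [0.5914 0.3043 0.0105] 0.0020691939960515724
pegtip [ 0.6075 -0.2809  0.0761] 0.0027261504569429064
pegfoot [ 0.6125 -0.2815  0.0153] 0.003934284679590535
lens [ 0.4416 -0.3571  0.0239] 0.0026316917159625846
((212.40000915527344, 235.2000274658203), (9.486832618713379, 43.00698471069336), 71.56504821777344) [[190.5 237.5]
 [231.3 223.9]
 [234.3 232.9]
 [193.5 246.5]]
((405.4883117675781, 214.813232421875), (6.300207138061523, 33.43476867675781), 86.42366790771484) [[388.607  212.7121]
 [421.9767 210.6265]
 [422.3697 216.9144]
 [389.     219.    ]]
handle (array([ 0.438 , -0.265 ,  0.0267]), np.float64(0.0007401543762321042)) [[ 0.4372 -0.2628  0.038 ]] [[ 0.4489 -0.2673  0.035 ]]
rimz8 [[0.589  0.3083 0.008 ]] [[0.5912 0.3041 0.008 ]]
[0.5989 0.3003] [[0.6386 0.3981]
 [0.6952 0.2594]
 [0.5586 0.2033]
 [0.5034 0.3404]]
[ 0.6093 -0.2825] [[ 0.6516 -0.13  ]
 [ 0.6919 -0.4219]
 [ 0.5663 -0.4332]
 [ 0.5274 -0.1448]]
book [ 0.4291 -0.3048] [[ 0.4903 -0.1875]
 [ 0.5216 -0.4041]
 [ 0.3671 -0.4205]
 [ 0.3372 -0.207 ]]
log ends [[ 0.6593  0.0125]
 [ 0.3136 -0.0091]] [[ 0.6303  0.0608]
 [ 0.3427 -0.055 ]]
```

Request:
play_rows --steps '[[[0,0,0,0.1234],[0,0,0,0.1234],[0,0,0,0.1234],[0,0,0,0.1234],[0,0,0,0.1234]]]' --gripper 0.085 --squeeze 30

```text
time: 0.62
ee_pos: [0.1817, 0.519, 0.2311]
tcp_rot: [-180.0, 0.0, 125.0]
wrist_force: [0.0, 0.8, -0.0]
opening: 0.0848
grasp_force: 0.0
```

Request:
play_rows --steps '[[[0,0,0,0.1234],[0,0,0,0.1234],[0,0,0,0.1234],[0,0,0,0.1234],[0,0,0,0.1234]]]'

```text
time: 1.03
ee_pos: [0.1817, 0.519, 0.2311]
tcp_rot: [-180.0, 0.0, 89.7]
wrist_force: [0.2, -0.3, -0.4]
opening: 0.0851
grasp_force: 0.0
```

Request:
play_rows --steps '[[[-0.0143,0.0272,0.001,0],[-0.0143,0.0272,0.001,0],[-0.0143,0.0272,0.001,0],[-0.0143,0.0272,0.001,0],[-0.0143,0.0272,0.001,0]]]'

```text
time: 1.45
ee_pos: [0.3188, 0.4468, 0.2261]
tcp_rot: [-180.0, 0.0, 90.0]
wrist_force: [-0.0, 0.3, -0.4]
opening: 0.0847
grasp_force: 0.0
```

Request:
play_rows --steps '[[[-0.0143,0.0272,0.001,0],[-0.0143,0.0272,0.001,0],[-0.0143,0.0272,0.001,0],[-0.0143,0.0272,0.001,0],[-0.0143,0.0272,0.001,0]]]'

```text
time: 1.87
ee_pos: [0.455, 0.3751, 0.2211]
tcp_rot: [-180.0, 0.0, 90.0]
wrist_force: [-0.3, 0.7, 0.6]
opening: 0.0849
grasp_force: 0.0
```

Request:
play_rows --steps '[[[-0.0143,0.0272,0.001,0],[-0.0143,0.0272,0.001,0],[-0.0143,0.0272,0.001,0],[-0.0143,0.0272,0.001,0],[-0.0143,0.0272,0.001,0]]]'

```text
time: 2.28
ee_pos: [0.5909, 0.3036, 0.2159]
tcp_rot: [-180.0, 0.0, 90.0]
wrist_force: [-0.5, 1.2, 0.1]
opening: 0.0849
grasp_force: 0.0
```

Request:
play_rows --steps '[[[0,0,0.015,0],[0,0,0.015,0],[0,0,0.015,0],[0,0,0.015,0],[0,0,0.01,0]]]'

```text
time: 2.7
ee_pos: [0.5894, 0.3042, 0.1442]
tcp_rot: [-179.9, 0.1, 90.0]
wrist_force: [-0.3, -0.7, -0.5]
opening: 0.0848
grasp_force: 0.0
```

```bash
python3 - <<'E'
from m import *
cv2.imwrite("pics/a.png",np.hstack([cv2.resize(s["img"][110:235,380:505],(400,400)),cv2.resize(t["img"][90:215,140:265],(400,400))]))
E
```

```text
(no output)
```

View pics/a.png

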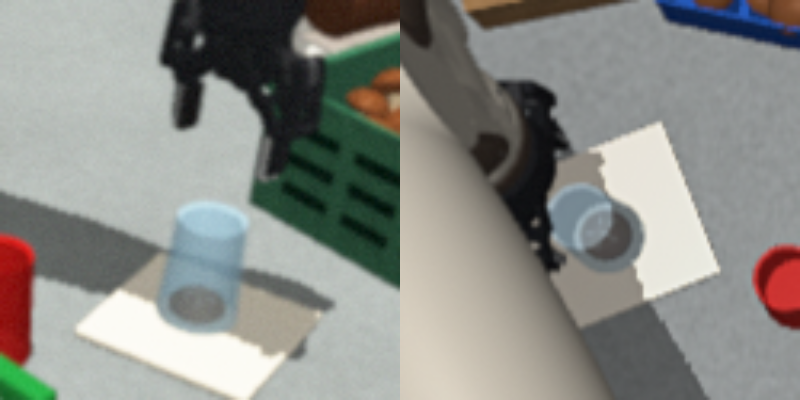

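Request:
play_rows --steps '[[[0.0004,0,0.011,0],[0,0,0.011,0],[0,0,0.01,0],[0,0,0.01,0],[0,0,0.01,0]]]'

```text
time: 3.22
ee_pos: [0.5896, 0.305, 0.0932]
tcp_rot: [-180.0, 0.0, 90.0]
wrist_force: [-0.1, -0.5, -0.7]
opening: 0.085
grasp_force: 0.0
```

Request:
play_rows --steps '[[[0,0,0.01,0],[0,0,0.01,0],[0,0,0.01,0],[0,0,0.01,0],[0,0,0.01,0]]]'

```text
time: 3.63
ee_pos: [0.5897, 0.305, 0.0432]
tcp_rot: [-180.0, 0.0, 90.0]
wrist_force: [0.5, 0.4, 0.2]
opening: 0.0851
grasp_force: 0.0
```

```bash
python3 - <<'E'
from m import *
print(proj(s,bot.get_obs()["ee_pos"]),proj(s,[.59,.304,.098]))
cv2.imwrite("pics/b.png",np.hstack([cv2.resize(s["img"][110:235,380:505],(600,600))]))
E
```

```text
[[442.64674828 196.09954898]] [[446.21420329 177.79457432]]
```

View pics/b.png

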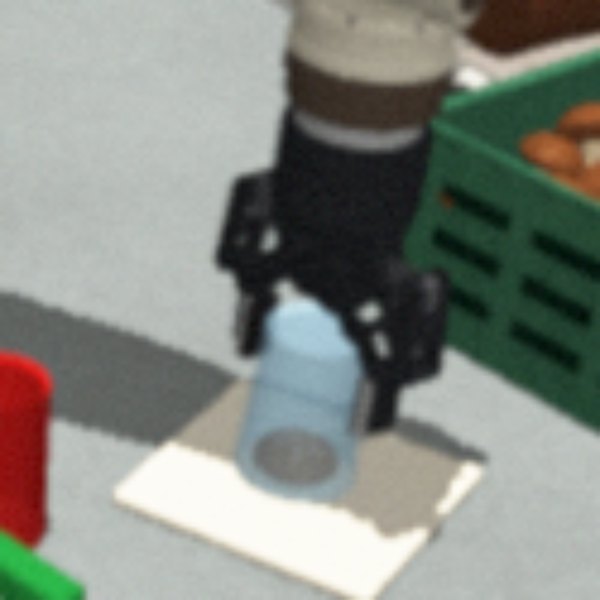

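The cup sits between the fingers (crop ~300,390). I close in steps.

Request:
play_rows --steps '[[[0,0,0,0],[0,0,0,0],[0,0,0,0],[0,0,0,0],[0,0,0,0]]]' --gripper 0.067 --squeeze 25

```text
time: 4.15
ee_pos: [0.59, 0.3051, 0.0448]
tcp_rot: [180.0, -0.0, 90.0]
wrist_force: [-1.2, -0.0, 0.0]
opening: 0.0667
grasp_force: 0.0
```

Request:
play_rows --steps '[[[0,0,0,0],[0,0,0,0],[0,0,0,0],[0,0,0,0],[0,0,0,0]]]' --gripper 0.05

```text
time: 4.57
ee_pos: [0.5901, 0.3052, 0.0452]
tcp_rot: [179.9, -0.0, 90.0]
wrist_force: [-0.9, -0.2, 5.0]
opening: 0.06
grasp_force: 27.2
```

Request:
play_rows --steps '[[[0,0,-0.006,0],[0,0,-0.01,0],[0,0,-0.015,0],[0,0,-0.02,0],[0,0,-0.02,0]]]'

```text
time: 4.98
ee_pos: [0.5895, 0.3048, 0.1163]
tcp_rot: [-180.0, 0.0, 90.0]
wrist_force: [-0.0, 0.7, -0.8]
opening: 0.0597
grasp_force: 27.1
```

Request:
play_rows --steps '[[[0,0,-0.025,0],[0,0,-0.03,0],[0,0,-0.03,0],[0,0,-0.03,0],[0,0,-0.02,0]]]'

```text
time: 5.4
ee_pos: [0.5897, 0.305, 0.2544]
tcp_rot: [179.8, -0.1, 90.0]
wrist_force: [0.5, 0.9, -0.7]
opening: 0.06
grasp_force: 27.1
```

```bash
python3 - <<'E'
from m import *
cv2.imwrite("pics/c.png",np.hstack([cv2.resize(s["img"][70:235,370:535],(400,400)),cv2.resize(t["img"][90:215,140:265],(400,400))]))
E
```

```text
(no output)
```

View pics/c.png

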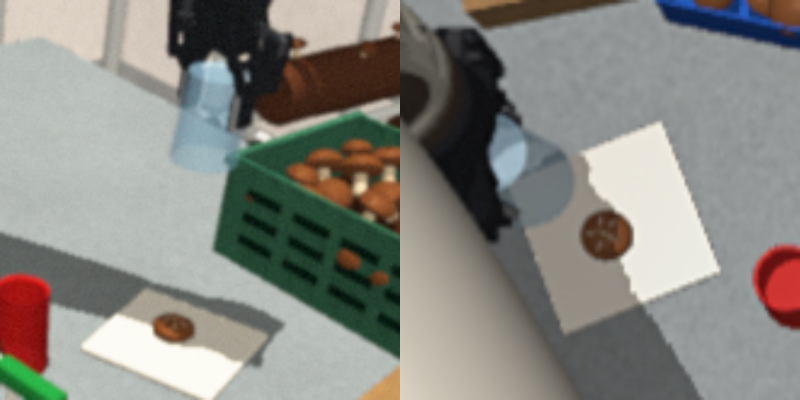

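The cup is in the grip, and the cap stays on the tile (scene ~441,205; top ~204.7,163.4). Now I carry the cup to above the peg.

Request:
play_rows --steps '[[[-0.012,0.0007,0,0],[-0.024,0.001,0,0],[-0.03,0.001,0,0],[-0.03,0.001,0,0],[-0.03,0.001,0,0]]]'

```text
time: 5.92
ee_pos: [0.5937, 0.1769, 0.2485]
tcp_rot: [-179.9, 0.1, 90.0]
wrist_force: [0.3, -0.7, 0.2]
opening: 0.0598
grasp_force: 27.1
```

Request:
play_rows --steps '[[[-0.03,0.001,0,0],[-0.03,0.001,0,0],[-0.03,0.001,0,0],[-0.03,0.001,0,0],[-0.03,0.001,0,0]]]'

```text
time: 6.33
ee_pos: [0.5984, 0.0267, 0.2488]
tcp_rot: [-179.9, 0.0, 90.0]
wrist_force: [-0.4, -0.0, -0.1]
opening: 0.0598
grasp_force: 27.1
```

Request:
play_rows --steps '[[[-0.03,0.001,0,0],[-0.03,0.001,0,0],[-0.03,0.001,0,0],[-0.03,0.001,0,0],[-0.03,0.001,0,0]]]'

```text
time: 6.75
ee_pos: [0.6032, -0.1231, 0.2488]
tcp_rot: [-179.9, -0.0, 90.0]
wrist_force: [0.7, 0.8, 0.4]
opening: 0.0601
grasp_force: 27.1
```

Request:
play_rows --steps '[[[-0.03,0.001,0,0],[-0.03,0.001,0,0],[-0.03,0.001,0,0],[-0.03,0.001,0,0],[-0.02,0.0005,0,0]]]'

```text
time: 7.17
ee_pos: [0.6075, -0.2641, 0.2484]
tcp_rot: [-179.8, -0.0, 89.9]
wrist_force: [0.5, 0.5, -0.2]
opening: 0.06
grasp_force: 27.1
```

```bash
python3 - <<'E'
from m import *
np.set_printoptions(precision=4,suppress=True)
for c,b in((s,(420,465,190,220)),(t,(188,222,148,180))):
    h=cv2.cvtColor(c["img"],cv2.COLOR_BGR2HSV);m=np.zeros((400,640),np.uint8);u0,u1,v0,v1=b
    m[v0:v1,u0:u1]=cv2.inRange(h[v0:v1,u0:u1],(0,80,20),(25,255,160))
    k=max(cv2.findContours(m,0,2)[0],key=cv2.contourArea);r=cv2.boundingRect(k);mm=cv2.moments(k);c["p"]=(mm["m10"]/mm["m00"],mm["m01"]/mm["m00"]);print(r,c["p"])
print("cap",tri(s,s["p"],t,t["p"]),onz(t,t["p"],.014),onz(s,s["p"],.018))
cv2.imwrite("pics/d.png",np.hstack([cv2.resize(s["img"][165:330,140:305],(400,400)),cv2.resize(t["img"][90:215,340:465],(400,400))]))
E
```

```text
(434, 202, 15, 9) (440.99186991869914, 207.3943089430894)
(197, 156, 15, 15) (204.0955414012739, 163.04140127388536)
cap (array([0.5908, 0.3049, 0.0075]), np.float64(0.0013021462541367012)) [[0.5899 0.3036 0.014 ]] [[0.6015 0.2923 0.018 ]]
```

View pics/d.png

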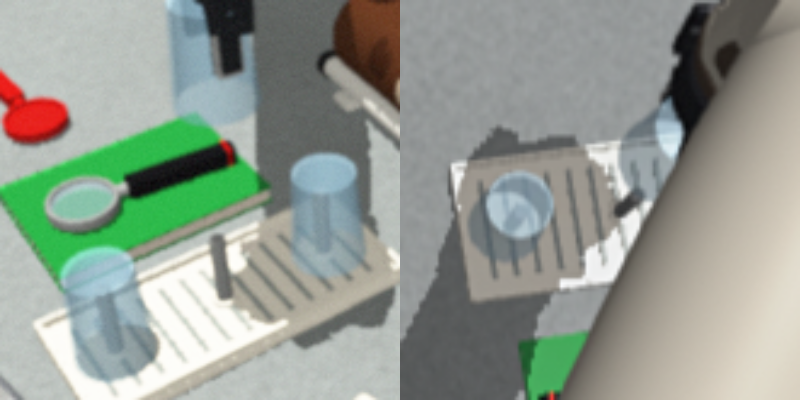

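```bash
python3 - <<'E'
from m import *
e=bot.get_obs()["ee_pos"];print(e)
print("rim proj",proj(s,[e[0],e[1],e[2]-.037]),"seen 228.3,207")
print("peg s",proj(s,[[.609,-.2815,.082],[.609,-.2815,.012]]).tolist(),"seen 229.9,263.2;232.4,287.5")
print("peg t",proj(t,[[.609,-.2815,.082],[.609,-.2815,.012]]).tolist(),"seen 413.75,151.5;407.7,154")
E
```

```text
[ 0.608025   -0.26161056  0.24879053]
rim proj [[231.74340833 205.30031107]] seen 228.3,207
peg s [[228.98260832073947, 262.15861097124593], [232.51685830098967, 287.6360632593688]] seen 229.9,263.2;232.4,287.5
peg t [[413.99649532413304, 150.3106706119065], [408.128554578439, 155.67390276373982]] seen 413.75,151.5;407.7,154
```

Request:
play_rows --steps '[[[-0.004,0.0005,0.015,0],[-0.004,0.0005,0.015,0],[-0.004,0.0005,0.015,0],[-0.004,0,0.015,0],[-0.0015,0,0.01,0]]]'

```text
time: 7.78
ee_pos: [0.6098, -0.2775, 0.1783]
tcp_rot: [-179.9, -0.1, 90.1]
wrist_force: [-0.7, -0.1, -1.0]
opening: 0.0599
grasp_force: 27.1
```

```bash
python3 - <<'E'
from m import *
print(bot.get_obs()["ee_pos"])
cv2.imwrite("pics/e.png",cv2.resize(s["img"][165:330,140:305],(600,600),interpolation=cv2.INTER_CUBIC))
E
```

```text
[ 0.60953021 -0.27741919  0.17807982]
```

View pics/e.png

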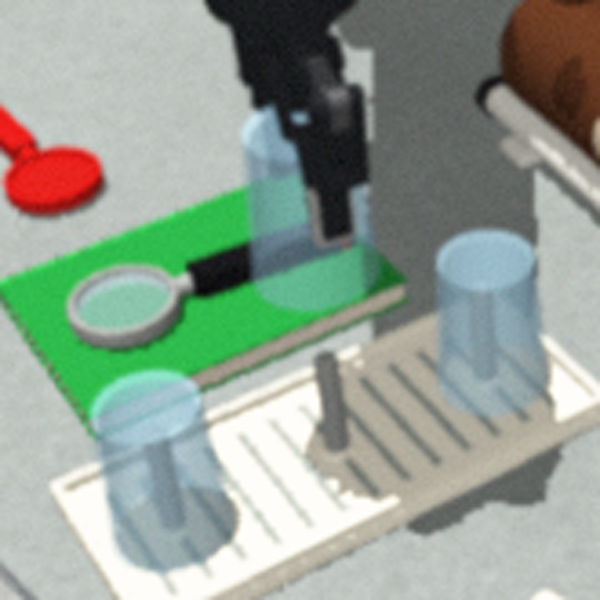

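```bash
python3 - <<'E'
from m import *
a=np.linspace(0,2*np.pi,60)
for dy in(0,-.004,-.008):
    P=np.c_[.6095+.034*np.cos(a),-.2774+dy+.034*np.sin(a),np.full(60,.141)];q=(proj(s,P)-[140,165])*600/165
    print(dy,q.min(0),q.max(0))
E
```

```text
0 [254.41927719 227.96249229] [384.44536426 308.21229167]
-0.004 [247.10448503 230.11008182] [377.39123223 310.63890319]
-0.008 [239.76591159 232.26466122] [370.31321074 313.07359056]
```

The rim extents match the cup being on the tool axis, with the peg below and slightly to -y. I descend.

Request:
play_rows --steps '[[[-0.004,0,0.01,0],[0,0,0.015,0],[0,0,0.015,0],[0,0,0.015,0],[0,0,0.015,0]]]'

```text
time: 8.4
ee_pos: [0.6107, -0.2827, 0.11]
tcp_rot: [179.9, 0.0, 90.0]
wrist_force: [0.0, -0.1, -0.4]
opening: 0.0599
grasp_force: 27.1
```

Request:
play_rows --steps '[[[0,0,0.012,0],[0,0,0.012,0],[0,0,0.012,0],[0,0,0.01,0],[0,0,0.006,0]]]'

```text
time: 8.82
ee_pos: [0.6101, -0.2824, 0.0568]
tcp_rot: [-179.9, -0.0, 90.0]
wrist_force: [-0.3, 0.3, -1.1]
opening: 0.06
grasp_force: 27.1
```

Request:
play_rows --steps '[[[0,0,0.002,0],[0,0,0.001,0],[0,0,0.001,0],[0,0,0.001,0],[0,0,0,0]]]'

```text
time: 9.23
ee_pos: [0.6107, -0.2826, 0.0537]
tcp_rot: [180.0, 0.0, 90.0]
wrist_force: [0.1, 0.0, -0.9]
opening: 0.0598
grasp_force: 27.1
```

Request:
play_rows --steps '[[[0,0,0.001,0],[0,0,0.001,0],[0,0,0.001,0],[0,0,0.0005,0],[0,0,0,0]]]'

```text
time: 9.65
ee_pos: [0.6104, -0.2824, 0.0496]
tcp_rot: [-180.0, -0.0, 90.0]
wrist_force: [-0.5, -0.5, -0.2]
opening: 0.0596
grasp_force: 27.1
```

Request:
play_rows --steps '[[[0,0,0.0005,0],[0,0,0.0005,0],[0,0,0,0],[0,0,0,0],[0,0,0,0]]]'

```text
time: 10.07
ee_pos: [0.6105, -0.2825, 0.0492]
tcp_rot: [180.0, 0.0, 90.0]
wrist_force: [-2.4, 0.4, 3.8]
opening: 0.0599
grasp_force: 27.5
```

Contact at 3.8 N, at the expected height. Release and rise.

Request:
play_rows --steps '[[[0,0,0,0],[0,0,0,0],[0,0,0,0],[0,0,0,0],[0,0,0,0]]]' --gripper 0.084

```text
time: 10.48
ee_pos: [0.6104, -0.2825, 0.0486]
tcp_rot: [-180.0, -0.0, 90.0]
wrist_force: [0.0, -0.7, 0.1]
opening: 0.0839
grasp_force: 0.0
```

Request:
play_rows --steps '[[[0,0,0,0],[0,0,-0.008,0],[0,0,-0.01,0],[0,0,-0.015,0],[0,0,-0.02,0]]]'

```text
time: 10.9
ee_pos: [0.61, -0.2823, 0.1023]
tcp_rot: [-179.9, -0.0, 90.0]
wrist_force: [-0.2, -0.4, -0.8]
opening: 0.0837
grasp_force: 0.0
```

Request:
play_rows --steps '[[[0,0,-0.02,0],[0,0,-0.02,0],[0,0,-0.02,0],[0,0,-0.02,0],[0,0,-0.02,0]]]'

```text
time: 11.32
ee_pos: [0.6104, -0.2825, 0.2043]
tcp_rot: [179.9, 0.0, 90.0]
wrist_force: [0.2, 0.1, -0.7]
opening: 0.084
grasp_force: 0.0
```

```bash
python3 - <<'E'
from m import *
np.set_printoptions(precision=4,suppress=True)
print(bot.get_obs()["ee_pos"])
cv2.imwrite("pics/s2.png",s["img"])
# scene: cap (manual window, HSV red-brown), handle, lens ring
h=cv2.cvtColor(s["img"],cv2.COLOR_BGR2HSV)
t0=cv2.imread("pics/top0.png")
w=s["img"][196:216,428:456];hw=h[196:216,428:456]
m=((hw[...,1]>110)&(hw[...,2]<200)).astype(np.uint8)
k=max(cv2.findContours(m,0,2)[0],key=cv2.contourArea);b=cv2.boundingRect(k);print("cap box",b[0]+428,b[1]+196,b[2:])
m=np.zeros((400,640),np.uint8)
cv2.imwrite("pics/f.png",np.hstack([cv2.resize(s["img"][215:315,140:240],(400,400),interpolation=2),cv2.resize(s["img"][215:315,210:310],(400,400),interpolation=2)]))
E
```

```text
[ 0.6115 -0.283   0.2072]
cap box 434 200 (15, 11)
```

View pics/f.png

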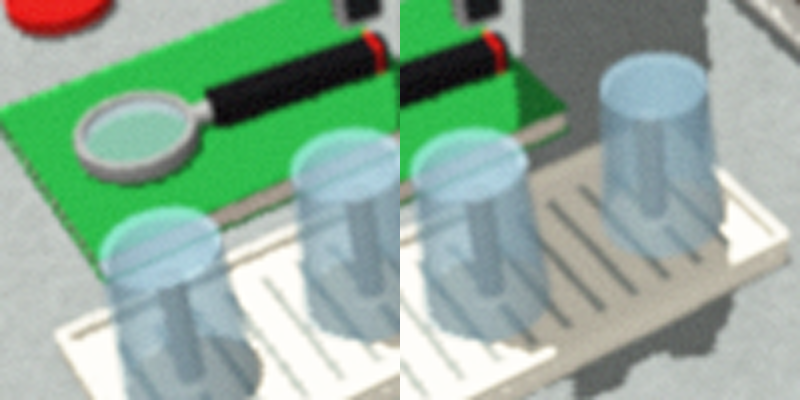

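The cup stands over the middle peg just like its neighbours (crop left ~345,230). Next, the magnifier.

Request:
play_rows --steps '[[[0,-0.02,0,0],[0,-0.035,0,0],[0,-0.04,0,0],[0,-0.04,0,0],[0,-0.037,0,0]]]' --gripper 0.06

```text
time: 11.83
ee_pos: [0.4364, -0.2821, 0.2017]
tcp_rot: [-180.0, 0.0, 90.0]
wrist_force: [-0.8, -0.7, 0.1]
opening: 0.0597
grasp_force: 0.0
```

Request:
play_rows --steps '[[[0,0,0.02,0],[0,0,0.03,0],[0,0,0.03,0],[0,0,0.03,0],[0,0,0.02,0]]]'

```text
time: 12.25
ee_pos: [0.4374, -0.2819, 0.0693]
tcp_rot: [-179.9, -0.1, 90.0]
wrist_force: [-0.1, -0.0, -0.2]
opening: 0.0601
grasp_force: 0.0
```

```bash
python3 - <<'E'
from m import *
np.set_printoptions(precision=4,suppress=True)
print(bot.get_obs()["ee_pos"])
print("lens",onz(t,(438.3,213.5),.028),onz(s,(174.5,249.2),.028),onz(s,(174.2,248.5),.028))
print("cap",tri(s,(441.5,205.4),t,(204.7,163.4)),onz(t,(204.7,163.4),.014),onz(s,(441.5,205.4),.018))
r=blackrect(t,380,430,200,230);b=cv2.boxPoints(r);print(onz(t,b,.036)[:,:2])
E
```

```text
[ 0.4365 -0.2813  0.0685]
lens [[ 0.4409 -0.3572  0.028 ]] [[ 0.4477 -0.3567  0.028 ]] [[ 0.4449 -0.3566  0.028 ]]
cap (array([0.5899, 0.3034, 0.0133]), np.float64(0.0030257469138243384)) [[0.5889 0.3019 0.014 ]] [[0.5951 0.2998 0.018 ]]
[[ 0.4788 -0.2158]
 [ 0.4782 -0.3218]
 [ 0.3978 -0.3189]
 [ 0.3984 -0.2137]]
```

Request:
play_rows --steps '[[[0,0.001,0.014,0],[0,0,0.012,0],[0,0,0.01,0],[0,0,0.008,0],[0,0,0.003,0]]]'

```text
time: 12.77
ee_pos: [0.4391, -0.2823, 0.0239]
tcp_rot: [-179.9, -0.0, 90.0]
wrist_force: [-0.1, 0.1, -0.4]
opening: 0.0598
grasp_force: 0.0
```

Request:
play_rows --steps '[[[0,0,0,0],[0,0,0,0],[0,0,0,0],[0,0,0,0],[0,0,0,0]]]' --gripper 0.03

```text
time: 13.18
ee_pos: [0.4397, -0.2827, 0.0253]
tcp_rot: [180.0, 0.0, 90.0]
wrist_force: [0.4, -0.6, -0.4]
opening: 0.0298
grasp_force: 0.0
```

Request:
play_rows --steps '[[[0,0,0,0],[0,0,0,0],[0,0,0,0],[0,0,0,0],[0,0,0,0]]]' --gripper 0.01 --squeeze 60

```text
time: 13.6
ee_pos: [0.4398, -0.2827, 0.0254]
tcp_rot: [179.9, 0.0, 90.0]
wrist_force: [-0.2, -0.1, 5.0]
opening: 0.0184
grasp_force: 60.9
```

The grip is a little shallow, so I reopen, go 4 mm lower and regrip.

Request:
play_rows --steps '[[[0,0,0,0],[0,0,0,0],[0,0,0.001,0],[0,0,0.0015,0],[0,0,0.0015,0]]]' --gripper 0.03

```text
time: 14.02
ee_pos: [0.4393, -0.2824, 0.0204]
tcp_rot: [-180.0, -0.0, 90.0]
wrist_force: [-0.5, -0.7, 0.0]
opening: 0.03
grasp_force: 0.0
```

Request:
play_rows --steps '[[[0,0,0,0],[0,0,0,0],[0,0,0,0],[0,0,0,0],[0,0,0,0]]]' --gripper 0.01

```text
time: 14.43
ee_pos: [0.4394, -0.2825, 0.0207]
tcp_rot: [-180.0, -0.0, 90.0]
wrist_force: [-0.3, 0.3, -1.8]
opening: 0.0186
grasp_force: 59.4
```

Request:
play_rows --steps '[[[0,0,-0.005,0],[0,0,-0.01,0],[0,0,-0.015,0],[0,0,-0.02,0],[0,0,-0.025,0]]]'

```text
time: 14.85
ee_pos: [0.4389, -0.2822, 0.0965]
tcp_rot: [-179.9, -0.0, 90.0]
wrist_force: [0.8, -0.4, -0.5]
opening: 0.0183
grasp_force: 59.4
```

Request:
play_rows --steps '[[[0,0,-0.03,0],[0,0,-0.03,0],[0,0,-0.03,0],[0,0,-0.03,0],[0,0,-0.02,0]]]'

```text
time: 15.27
ee_pos: [0.4396, -0.2826, 0.24]
tcp_rot: [179.8, 0.1, 90.0]
wrist_force: [0.4, 0.6, -0.3]
opening: 0.0185
grasp_force: 59.4
```

Request:
play_rows --steps '[[[0,0,0,-0.0785],[0,0,0,-0.0785],[0,0,0,-0.0785],[0,0,0,-0.0785],[0,0,0,-0.0785]]]'

```text
time: 15.68
ee_pos: [0.4394, -0.2825, 0.2369]
tcp_rot: [180.0, 0.0, 112.7]
wrist_force: [-0.1, 0.6, -1.0]
opening: 0.0188
grasp_force: 59.4
```

Request:
play_rows --steps '[[[0,0,0,-0.0785],[0,0,0,-0.0785],[0,0,0,-0.0785],[0,0,0,-0.0785],[0,0,0,-0.0785]]]'

```text
time: 16.1
ee_pos: [0.4394, -0.2825, 0.2369]
tcp_rot: [180.0, 0.1, 135.2]
wrist_force: [0.2, -0.3, -1.1]
opening: 0.0187
grasp_force: 59.4
```

Request:
play_rows --steps '[[[0.01,0.014,0,0],[0.019,0.026,0,0],[0.02,0.027,0,0],[0.02,0.027,0,0],[0.02,0.027,0,0]]]'

```text
time: 16.52
ee_pos: [0.4619, -0.1327, 0.2369]
tcp_rot: [180.0, 0.1, 134.9]
wrist_force: [0.4, 0.0, -0.9]
opening: 0.0186
grasp_force: 59.3
```

Request:
play_rows --steps '[[[0.02,0.027,0,0],[0.02,0.027,0,0],[0.02,0.027,0,0],[0.02,0.027,0,0],[0.02,0.027,0,0]]]'

```text
time: 16.93
ee_pos: [0.4868, 0.0338, 0.2371]
tcp_rot: [179.9, 0.1, 135.0]
wrist_force: [1.2, -0.6, -0.9]
opening: 0.0182
grasp_force: 59.3
```

Request:
play_rows --steps '[[[0.02,0.027,0,0],[0.02,0.027,0,0],[0.02,0.027,0,0],[0.02,0.027,0,0],[0.02,0.027,0,0]]]'

```text
time: 17.35
ee_pos: [0.5116, 0.2, 0.237]
tcp_rot: [179.9, 0.0, 135.0]
wrist_force: [1.8, 0.5, -1.1]
opening: 0.0188
grasp_force: 59.3
```

Request:
play_rows --steps '[[[0.02,0.027,0,0],[0.02,0.027,0,0],[0.02,0.027,0,0],[0.01,0.014,0,0],[0.003,0.008,0,0]]]'

```text
time: 17.77
ee_pos: [0.5327, 0.3253, 0.236]
tcp_rot: [180.0, -0.0, 135.1]
wrist_force: [0.4, 0.1, -0.9]
opening: 0.0184
grasp_force: 59.3
```

Request:
play_rows --steps '[[[0,0,0.02,0],[0,0,0.03,0],[0,0,0.03,0],[0,0,0.02,0],[0,0,0.01,0]]]'

```text
time: 18.18
ee_pos: [0.5322, 0.3213, 0.1233]
tcp_rot: [-179.8, -0.0, 134.9]
wrist_force: [-0.2, 0.9, -2.5]
opening: 0.0189
grasp_force: 59.3
```

```bash
python3 - <<'E'
from m import *
o=bot.get_obs();print(o["time"],o["ee_pos"],o["tcp_rot"])
cv2.imwrite("pics/gs.png",s["img"]);cv2.imwrite("pics/gt.png",t["img"])
L=o["ee_pos"]-.075*R.from_euler("xyz",o["tcp_rot"],degrees=True).as_matrix()[:,0]+[0,0,.0073]
print(L,proj(s,L),proj(t,L))
E
```

```text
18.2833 [0.53254285 0.32169848 0.12476167] [-1.79860512e+02 -2.60349286e-02  1.34942346e+02]
[0.58552246 0.26861214 0.13202759] [[436.36784567 168.64877384]] [[205.10832473 155.95480469]]
```

Request:
play_rows --steps '[[[0.004,0.006,0,0],[0.006,0.008,0,0],[0.006,0.008,0,0],[0.004,0.005,0,0],[0,0,0,0]]]'

```text
time: 18.7
ee_pos: [0.5382, 0.358, 0.1263]
tcp_rot: [179.9, 0.0, 135.1]
wrist_force: [0.3, 0.4, -1.5]
opening: 0.0185
grasp_force: 59.3
```

Request:
play_rows --steps '[[[0,0,0.01,0],[0,0,0.01,0],[0,0,0.01,0],[0,0,0,0],[0,0,0,0]]]'

```text
time: 19.12
ee_pos: [0.5374, 0.3553, 0.0944]
tcp_rot: [-179.9, -0.0, 135.0]
wrist_force: [-0.4, -0.0, -0.1]
opening: 0.0189
grasp_force: 59.3
```

```bash
python3 - <<'E'
from m import *
o=bot.get_obs();print(o["time"],o["ee_pos"],o["tcp_rot"])
L=o["ee_pos"]-.075*R.from_euler("xyz",o["tcp_rot"],degrees=True).as_matrix()[:,0]+[0,0,.0073]
print(L,proj(s,L),proj(t,L),proj(s,[.5905,.303,.029]),proj(t,[.5905,.303,.029]))
cv2.imwrite("pics/gs.png",s["img"]);cv2.imwrite("pics/gt.png",t["img"])
cv2.imwrite("pics/g.png",np.hstack([cv2.resize(s["img"][145:225,400:480],(400,400),interpolation=2),cv2.resize(t["img"][120:200,160:240],(400,400),interpolation=2)]))
E
```

```text
19.2167 [0.53804659 0.35577765 0.09595866] [1.79994654e+02 2.36504249e-03 1.34960276e+02]
[0.59104282 0.30270789 0.10326176] [[446.44069165 176.31508564]] [[195.20598084 156.22250531]] [[441.88479201 200.69769946]] [[202.86606944 161.83383618]]
```

View pics/g.png

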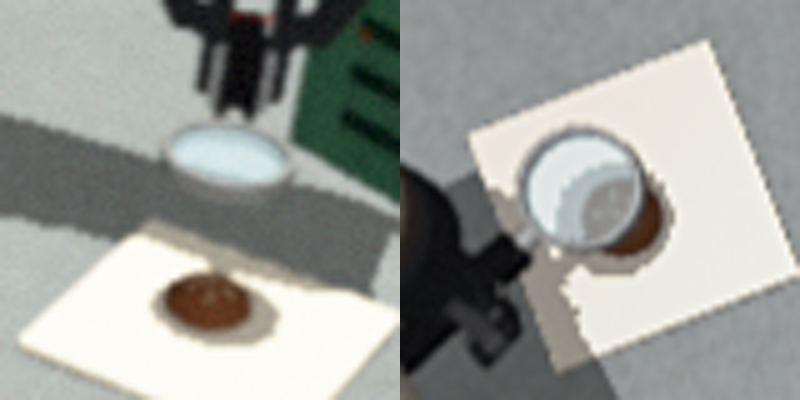

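```bash
python3 - <<'E'
from m import *
np.set_printoptions(precision=4,suppress=True)
ls,lt=(445.6,176.5),(196.4,157.6)
print("lens",tri(s,ls,t,lt),onz(t,lt,.103),onz(s,ls,.103))
for q in((204.0,162.6),(204.7,163.4)):print("cap",tri(s,(441.6,205.3),t,q),onz(t,q,.015),onz(s,(441.6,205.3),.018))
a=np.linspace(0,2*np.pi,90)
for dz in(-.006,.006):
  for c,o,k in((s,(400,145),0),(t,(160,120),400)):
    P=np.c_[.591+.034*np.cos(a),.3027+.034*np.sin(a),np.full(90,.1033+dz)];q=(proj(c,P)-o)*5+[k,0];print(dz,q.min(0),q.max(0))
# cap circle seen in top views from dome base z=.012
P=np.c_[.5905+.0235*np.cos(a),.303+.0235*np.sin(a),np.full(90,.010)]
for c,o,k in((s,(400,145),0),(t,(160,120),400)):
  q=(proj(c,P)-o)*5+[k,0];print("cap",q.min(0),q.max(0))
E
```

```text
lens (array([0.5884, 0.301 , 0.1015]), np.float64(0.002410832534372588)) [[0.5874 0.2995 0.103 ]] [[0.5904 0.3005 0.103 ]]
cap (array([0.5912, 0.304 , 0.0145]), np.float64(0.0004650790190558525)) [[0.591  0.3036 0.015 ]] [[0.5949 0.3003 0.018 ]]
cap (array([0.59  , 0.3034, 0.0136]), np.float64(0.0033318832036899533)) [[0.5887 0.3016 0.015 ]] [[0.5949 0.3003 0.018 ]]
-0.006 [162.3245 132.739 ] [298.6876 202.3335]
-0.006 [515.3452 120.7934] [643.3946 246.6596]
0.006 [165.6745 112.5413] [302.8341 181.5382]
0.006 [507.9201 115.4296] [637.4012 242.6707]
cap [158.7867 283.5893] [249.1637 334.2548]
cap [582.5373 175.293 ] [664.4529 255.9552]
```

Cap and ring agree with predictions to about 3 mm, and the lens is level (ring at scene ~446,177; top ~196,158). I make a small correction and descend to 2 cm clearance.

Request:
play_rows --steps '[[[0,0.003,0.006,0],[0,0,0.008,0],[0,0,0.008,0],[0,0,0.006,0],[0,0,0.005,0]]]'

```text
time: 19.73
ee_pos: [0.5397, 0.3578, 0.0612]
tcp_rot: [-179.9, -0.0, 135.0]
wrist_force: [0.3, 0.7, -2.0]
opening: 0.0184
grasp_force: 59.3
```

Request:
play_rows --steps '[[[0,0,0.005,0],[0,0,0.005,0],[0,0,0.003,0],[0,0,0.001,0],[0,0,0,0]]]'

```text
time: 20.15
ee_pos: [0.5401, 0.358, 0.0486]
tcp_rot: [-180.0, -0.0, 135.0]
wrist_force: [-0.3, 0.3, -0.7]
opening: 0.0186
grasp_force: 59.3
```

Request:
play_rows --steps '[[[0,0,0,0],[0,0,0,0],[0,0,0,0],[0,0,0,0],[0,0,0,0]]]'

```text
time: 20.57
ee_pos: [0.5402, 0.3581, 0.049]
tcp_rot: [180.0, 0.0, 135.0]
wrist_force: [0.0, -0.1, -1.6]
opening: 0.019
grasp_force: 59.3
```

```bash
python3 - <<'E'
from m import *
np.set_printoptions(precision=4,suppress=True)
o=bot.get_obs();print(o["time"],o["ee_pos"],o["tcp_rot"],o["grasp_force"],o["wrist_force"])
# lens ring vs surroundings: gray ring mask in top view, expected extents
x=t["img"][140:185,180:225].astype(int); m=(((x.max(2)<175)&(x.min(2)>70)&(x.max(2)-x.min(2)<25))*255).astype(np.uint8)
ks=cv2.findContours(m,1,2)[0]
for k in sorted(ks,key=cv2.contourArea)[-4:]:
  b=cv2.boundingRect(k);print(b[0]+180,b[1]+140,b[2:],cv2.contourArea(k))
a=np.linspace(0,2*np.pi,90);P=np.c_[.5905+.034*np.cos(a),.303+.034*np.sin(a),np.full(90,.061)];q=proj(t,P);print(q.min(0),q.max(0))
# cup on rack unchanged? compare with pic after release
d=cv2.absdiff(s["img"],cv2.imread("pics/s2.png"));print("rack diff",(d[225:310,150:310].max(2)>60).sum())
E
```

```text
20.6667 [0.5402 0.3581 0.0489] [179.9915   0.0036 134.9755] 59.346883893013 [ 0.5404 -0.0916 -0.9694]
207 166 (5, 5) 8.5
180 140 (9, 4) 10.5
189 149 (21, 22) 179.0
180 149 (35, 36) 651.5
[187.2528 147.443 ] [212.0349 171.822 ]
rack diff 3171
```

```bash
python3 -c "
from workcell import bot
print(bot.job_done())"
```

```text
the job is handed in; nothing more can be done
None
```

I handed the job in at about 20.7 s: the cup stands released over the middle peg, and the magnifier is held level with its frame about 2 cm above the cap and the lens centred to about 3 mm. The hand-in gave no verdict.

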